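# Load an adhesive cartridge into the bench dispenser

## Robot

A 6-joint arm with a two-finger parallel gripper is mounted at the origin on the work surface. World frame = base frame: x ahead of the robot, y to its left, z up, the work surface at z = 0. Lengths are in m, angles in rad, forces in N, time in s.
With the tool pointing down it reaches from about 0.25 to 0.775 m from the base axis. Payload 8.9 kg.
Tool frame: the origin (TCP) lies midway between the tips of the shut fingers; the grasp point (between the pads) lies 19 mm behind it; z points along the fingers, y is the direction in which the jaws open and shut (so a half turn about z gives the same grasp; the last joint's range is limited). The gripper opens to 85 mm and grips with 20 to 120 N. Pads are 22 mm wide; open, the fingers measure 114 mm over their backs; the gripper's body (76 mm by 85 mm) begins 54 mm behind the grasp point. The pads swing forward as they close: fully open they stand 13 mm farther back than shut.
Start: joints at [0.969, 0.291, -0.153, 1.127, 0, 1.431], TCP at [0.234, 0.47, 0.231] pointing down, gripper open.
Joint ranges: [-2.52, 2.52], [-0.91, 1.74], [-1.3, 1.37], [-1.96, 2.02], [-1.52, 1.47], [-3.14, 3.14]. Speed limits (rad/s): [2.22, 2.22, 2.79, 3.14, 3.14, 3.14].

## Interface

Orientations are given as a rotation vector (axis times angle).
In Python, from cell import ctrl gives the robot as it stands.
- The arm moves only by the tool drive_tool, never from a script. Its argument "increments" is a list of rows, each a list of 7 numbers: the shift along the tool's x, y, z in mm, then the turn, a rotation vector about the tool's x, y, z in rad, then the finger opening in mm, from 0 to 85.4. A call has 1 to 8 rows; each row shifts and turns the commanded pose from where the row before left it, along the tool's axes as they then stand; what a row does not reach is not made up. A row lasts 1/12 s, in which the tool goes at most 41.7 mm and 7.16 degrees, less where a joint would pass 70% of its speed; a pose out of reach is approached as far as the arm can. A call is refused whole if a number of a shift passes 41.7 or a number of a turn 0.125, either way. A call with a gripper value outside its range is refused whole. The fingers move at their own pace and stop on an object; "force" is the grip in N (left out, the last holds). Time passes only in rows, so rows that do not move let the fingers close. It gives the time, the measured TCP pose, the force and the opening at its end, in the units of the state.
- ctrl.get_obs(): the state, without advancing time (a new reading comes with each control period).
- ctrl.snapshot(name): name is "scene" or "top"; returns a dict with "img" (400x640x3 uint8, red, green, blue), "camera_matrix" (3x3 intrinsics, pixels), "D" ([k1, k2, p1, p2, k3] as OpenCV has them; the pictures are not rectified), "rvec" (rotation vector, rad) and "tvec" (3), from world to camera coordinates, as OpenCV has them. Camera axes: x right, y down, z forward; pixel columns grow to the right and rows downward; lengths in m; the calibration is good to about 2 mm. A picture is of the moment at which its call begins. There is no depth.
- ctrl.hand_in(): hands the job in, once; it reports no verdict.
The state is a dict: "time": time; "joints": joint angles; "joint_vel": joint speeds; "tau": joint torques, N m; "eef_pos": TCP position; "orientation": TCP orientation; "contact_force": force on the tool from outside, world axes, zero at the start; "ft_torque": the same for the moment, N m; "gripper_width": finger opening in m.
Only numpy, scipy, OpenCV 4.12 (cv2) and the standard library are available. Lean on these libraries where they do the work, as an engineer would, in place of code of your own. Each camera call takes 0.05 s, during which the arm holds its last target.

## Task

Take the stone-repair adhesive cartridge off its wooden rest and snap it down sideways into both spring clips of the dispenser cradle, nose towards the sprung fork and just short of it. Then slide it forward in the clips until its front shoulder has pushed the fork all the way back against its stop, pressing gently throughout, and let go, leaving it fully home in both clips. Leave the other things on the bench alone.

Things in the scene. Friction and masses are not known exactly. Their poses are not given: they have to be found in the camera images.
- cart_center (a point): centre of the adhesive cartridge: white plastic tube 190 mm long, 30 mm across, 0.13-0.25 kg, lying level on the rest. x runs along the tube towards its nose, a black stub 12 mm across and 14 mm long beyond the flat front shoulder, which lies 95 mm along x from here. It may be rolled about x. Loose on the rest.
- rest: wooden rest, board 180x70 mm with two V blocks at x = -60 and +60 mm (each 20 mm long, 42 mm high); the cartridge lies in them along its x, axis 45 mm above the underside, so the middle is free for the fingers. Origin: centre of its underside, x along the rest. Fixed to the bench.
- cradle: dispenser cradle, fixed: grey base plate 300x70x12 mm (167 mm of it ahead of the origin) with two spring clips at x = -60 and +60 mm, each 16 mm long, their tops 71 mm high and 39 mm wide; between them 104 mm is free above the plate. Origin: underside, midway between the clips; x runs along the clips towards the fork. A clipped cartridge points its nose to +x.
- clip_axis (a point): midpoint between the clips on the axis of a fully seated tube, 50 mm above the cradle's underside; axes as the cradle's. Clips open upwards (throat 22 mm, flared). A tube pressed down spreads the jaws from 21 mm above its seat, 12 to 22 N for both clips, snaps past 7 mm above it, then meets a hard floor; sliding takes 4 to 12 N, more if pressed down. Keep all contacts together below 40 N.
- fork (a joint): how far (m) the sprung steel fork is pushed back along the cradle's +x: 0 free, 0.004 hard on its stop; spring 0.9 to 2.1 N, which the clips' grip holds. Two prongs, tops 68 mm above the cradle's underside, 16 mm slot for the nose; its free front face lies 109 to 119 mm along the cradle's x, clamped differently each time, not measured: feel for it. Centre 5 to 25 mm behind clip_axis clears it.
- cup: white plastic cup, 70 mm across, 85 mm high, bystander; origin: centre of its underside
- stone: grey stepped stone block 140x70x70 mm, bystander; origin: centre of its underside
- knife: filling knife with wooden handle, lying along its x, bystander; origin: on its underside
- tin: metal tin, 70 mm across, 90 mm high, bystander; origin: centre of its underside
- nose (a point): tip of the cartridge's nose, on its axis, 109 mm along x from cart_center and 14 mm ahead of the front shoulder; axes as there
Things that resemble listed ones, but are neither listed nor needed, are in the scene too. Of the things shaped like the part that bears cart_center, the white one is meant.

How it is judged:
By the outcome, as a careful person would: the job done as asked, in the order asked, and still so for the second after the job is handed in, with the robot touching nothing.
It also fails if it takes over 70 s, if anything falls off the work surface, if the arm or the gripper's body presses on something with over 40 N, if the wrist force passes 120 N, or if a joint passes its speed limit or range.

## Working session

There is one attempt and no reset: what is moved stays moved. The work goes in short steps, Python scripts to look and compute and a tool call to move; the robot and the scene stay as the last step left them, time stands still between calls to the robot, and variables do not carry over. Pictures are saved under pics/ and viewed, and the job is handed in when it is done.

Besides the shell and the picture viewer there is one more tool, called as name([rows], argument=value, ...), one row to a line, values as JSON. drive_tool: Moves the arm, as the interface text tells. Its arguments: {"type":"object","properties":{"increments":{"type":"array"},"force":{"type":"number"}},"required":["increments"]}

```bash
mkdir -p pics; ls
cat > h.py <<'E'
import numpy as np,cv2
from cell import ctrl
def snap(n):
    s=ctrl.snapshot(n); return s
def save(img,name): cv2.imwrite('pics/'+name,cv2.cvtColor(img,cv2.COLOR_RGB2BGR))
def ray(s,px):
    K=np.array(s["camera_matrix"],float);D=np.array(s["D"],float)
    p=cv2.undistortPoints(np.array(px,float).reshape(-1,1,2),K,D).reshape(-1,2)
    R=cv2.Rodrigues(np.array(s["rvec"],float))[0];t=np.array(s["tvec"],float).ravel()
    d=np.c_[p,np.ones(len(p))]@R; return -R.T@t,d
def onz(s,px,z):
    c,d=ray(s,px); return c+d*((z-c[2])/d[:,2])[:,None]
def proj(s,P):
    return cv2.projectPoints(np.array(P,float).reshape(-1,3),np.array(s["rvec"],float),np.array(s["tvec"],float),np.array(s["camera_matrix"],float),np.array(s["D"],float))[0].reshape(-1,2)
E
python3 - <<'E'
from h import *
import pickle
d={}
for n in("scene","top"):
    s=snap(n);d[n]=s;save(s["img"],n+"0.png");print(n,ray(s,[[320,200]]))
pickle.dump(d,open('s0.pkl','wb'))
print(ctrl.get_obs())
E
```

```text
pics
scene (array([ 1.00489935, -0.58456503,  0.84567416]), array([[-0.41278382,  0.52811096, -0.74217883]]))
top (array([0.45511537, 0.00851886, 1.3475627 ]), array([[ 0.09165892, -0.00437793, -0.9957904 ]]))
{'time': 0.1, 'joints': array([ 9.68682499e-01,  2.91247838e-01, -1.54007716e-01,  1.12670513e+00,
        1.68393733e-06,  1.43150105e+00]), 'joint_vel': array([ 0.00066   , -0.00082593,  0.00229122,  0.00139069, -0.0005085 ,
       -0.00133902]), 'tau': array([ 1.56511513e-03, -5.37977207e+01,  3.31919217e+01,  9.37778328e-03,
       -2.29220059e-04, -2.75811800e-05]), 'eef_pos': array([0.23417782, 0.46946073, 0.23079342]), 'orientation': array([-7.20425366e-01, -3.05743827e+00,  1.70354578e-03]), 'contact_force': array([-0.17092777, -0.77058579, -0.06211409]), 'ft_torque': array([ 0.05994039, -0.00838783,  0.02173219]), 'gripper_width': 0.08538875676793976}
```

View pics/scene0.png

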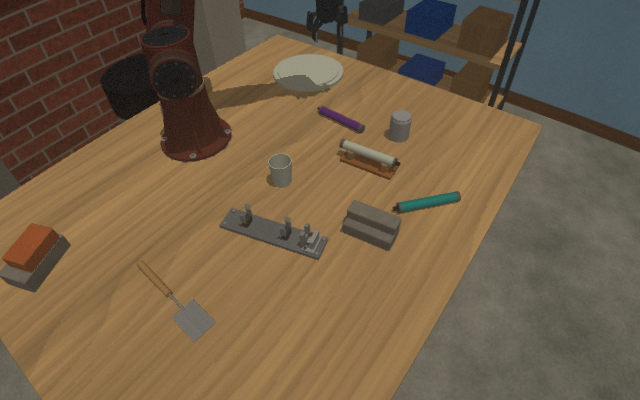

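View pics/top0.png

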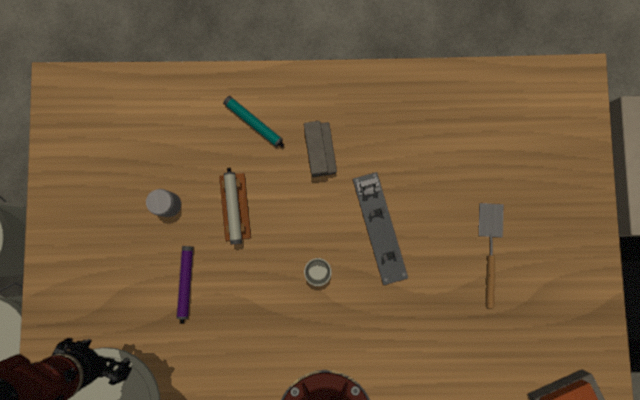

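The three tube-shaped things in the top view are white (233,207), teal (254,122) and purple (185,285). Only the white one lies on the wooden rest, so I'll confirm that one with an enlarged crop.

Run:
```python
from h import *
import pickle
d=pickle.load(open('s0.pkl','rb'))
t=d['top']['img'];c=d['scene']['img']
a=cv2.resize(t[160:250,205:265],None,fx=6,fy=6,interpolation=cv2.INTER_CUBIC)
b=cv2.resize(t[165:290,345:415],None,fx=4.32,fy=4.32,interpolation=cv2.INTER_CUBIC)[:540]
save(np.hstack([a,b]),'crop1.png')
a=cv2.resize(c[130:185,325:410],None,fx=5,fy=5,interpolation=cv2.INTER_CUBIC)
b=cv2.resize(c[195:265,210:335],None,fx=4,fy=4,interpolation=cv2.INTER_CUBIC)
o=np.zeros((560,500,3),np.uint8);o[:275,:425]=a;o[280:560,:500]=b
save(o,'crop2.png')
```

```text
(no output)
```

View pics/crop1.png

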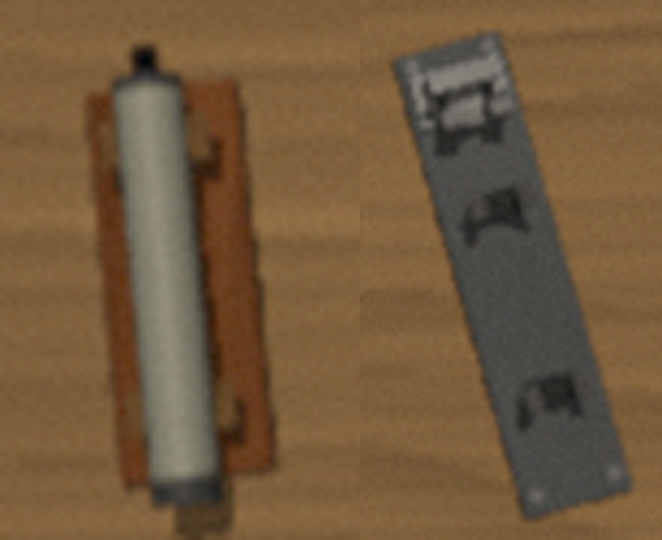

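View pics/crop2.png

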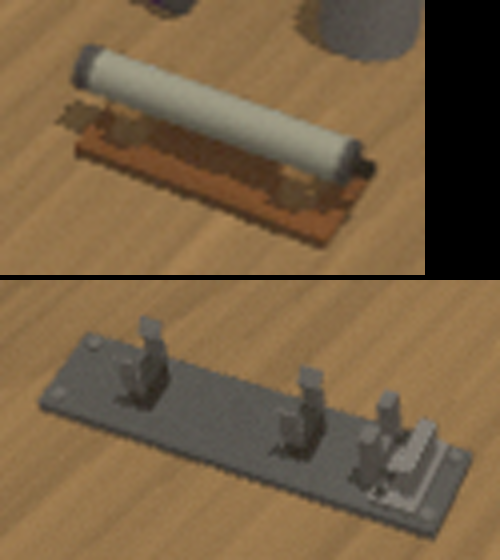

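The crops show the white cartridge on the brown rest, nose at top (229,170) and rear at (236,243). The cradle's fork end is at (368,185) and its plain end at (394,278).

```bash
cat > meas.py <<'E'
from h import *
import pickle
d=pickle.load(open('s0.pkl','rb'))
def rect(P):
    c,(w,h),a=cv2.minAreaRect(np.float32(P[:,:2]*1000)); return c,w,h,a,cv2.boxPoints((c,(w,h),a))
for n in('top','scene'):
    s=d[n];hsv=cv2.cvtColor(s['img'],cv2.COLOR_RGB2HSV)
    roi=dict(top=((205,160,265,250),(345,165,415,290)),scene=((335,132,402,172),(212,200,335,262)))[n]
    for k,(x0,y0,x1,y1) in enumerate(roi):
        big=cv2.resize(s['img'][y0:y1,x0:x1],None,fx=4,fy=4,interpolation=cv2.INTER_CUBIC)
        h=cv2.cvtColor(big,cv2.COLOR_RGB2HSV).astype(int)
        if k==0: m=(h[...,1]<70)&(h[...,2]>(95))
        else: m=(h[...,1]<60)
        m=cv2.morphologyEx(m.astype(np.uint8),cv2.MORPH_OPEN,np.ones((5,5)))
        cs,_=cv2.findContours(m,cv2.RETR_EXTERNAL,cv2.CHAIN_APPROX_NONE)
        c=max(cs,key=cv2.contourArea).reshape(-1,2)
        px=(c+.5)/4-.5+[x0,y0]
        z=.045 if k==0 else .012
        if n=='top' or k==0:
            P=onz(s,px,z);r=rect(P);print(n,k,'ctr',np.round(r[0],1),'size',np.round(r[1:3],1),'ang',round(r[3],2));print(np.round(r[4],1).tolist())
        else:
            P=onz(s,px,.012);r=rect(P);print(n,k,r[0],r[1:4]);print(np.round(r[4],1).tolist())
        if n=='top':
            q=big.copy();cv2.drawContours(q,[c.reshape(-1,1,2)],-1,(255,0,0),1);save(q,f'm_{n}{k}.png')
    for nm,p,z in dict(top=[('nose',(229,169.0),.045),('rear',(236,243),.045)],scene=[('nose',(400,164),.045),('rear',(341,144),.045)])[n]:
        print(n,nm,np.round(onz(s,[p],z)*1000,1))
E
python3 meas.py
```

```text
top 0 ctr [562.5 237.3] size [177.   26.9] ang 5.47
[[473.1000061035156, 242.3000030517578], [475.70001220703125, 215.5], [651.9000244140625, 232.39999389648438], [649.2999877929688, 259.1000061035156]]
top 1 ctr [ 500.3 -158. ] size [298.   68.9] ang 14.72
[[347.3999938964844, -162.5], [364.8999938964844, -229.1999969482422], [653.2000122070312, -153.5], [635.5999755859375, -86.80000305175781]]
top nose [[662.3 244.5  45. ]]
top rear [[465. 226.  45.]]
scene 0 ctr [556.7 237.7] size [180.7  39.8] ang 5.91
[[464.79998779296875, 248.1999969482422], [468.8999938964844, 208.60000610351562], [648.5999755859375, 227.1999969482422], [644.5, 266.79998779296875]]
scene 1 (501.25494384765625, -147.6468505859375) (299.4112243652344, 101.08296966552734, 14.833053588867188)
[[343.6000061035156, -137.10000610351562], [369.5, -234.8000030517578], [658.9000244140625, -158.1999969482422], [633.0, -60.5]]
scene nose [[670.2 246.4  45. ]]
scene rear [[469.4 219.9  45. ]]
```

Run:
```python
from h import *
import pickle
d=pickle.load(open('s0.pkl','rb'));t=d['top'];c=d['scene']
for nm,p,z in [('nosetip',(228.9,167),.045),('shoulder top',(229.4,171.8),.058),('rear',(236,243.3),.045),('rear@.055',(236,243.3),.055)]:
    print(nm,np.round(onz(t,[p],z)*1000,1))
# predicted vs. scene
yaw=np.radians(14.72);o=np.array([.4839,-.1623]);ux=np.array([np.cos(yaw),np.sin(yaw)]);uy=np.array([-ux[1],ux[0]])
def W(x,y,z): return [*(o+x*ux+y*uy),z]
C=[W(x,y,.012) for x in(-.133,.167) for y in(-.035,.035)]
T=[W(x+e,y,.071) for x in(-.06,.06) for e in(-.008,.008) for y in(-.0195,.0195)]
y2=np.radians(5.47);cc=np.array([.561,.237]);v=np.array([np.cos(y2),np.sin(y2)])
A=[[*(cc+v*k),.045] for k in(-.095,0,.095,.109)]
for n,s,(x0,y0,x1,y1),f in(('top',t,(205,160,415,290),3),('scene',c,(210,130,410,265),4)):
    q=cv2.resize(s['img'][y0:y1,x0:x1],None,fx=f,fy=f,interpolation=cv2.INTER_CUBIC)
    for S,col in((C,(255,0,0)),(T,(0,255,0)),(A,(255,0,255))):
        for p in proj(s,S): cv2.circle(q,tuple(int(round(k)) for k in (p+.5-[x0,y0])*f),2,col,-1)
    save(q,n+'chk.png')
```

```text
nosetip [[667.7 244.8  45. ]]
shoulder top [[652.8 241.1  58. ]]
rear [[464.3 226.   45. ]]
rear@.055 [[464.2 224.3  55. ]]
```

View pics/topchk.png

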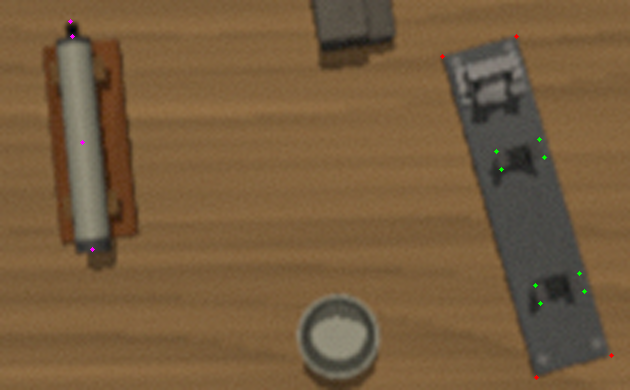

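View pics/scenechk.png

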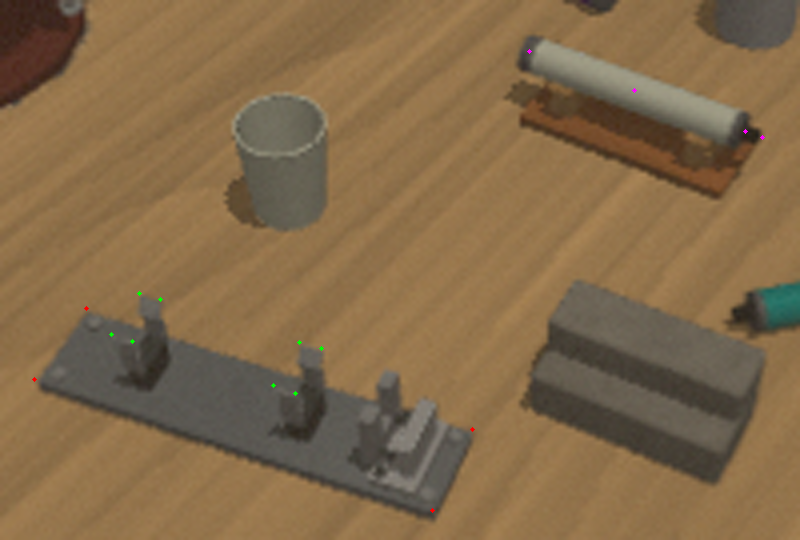

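Run:
```python
from h import *
import pickle
d=pickle.load(open('s0.pkl','rb'));c=d['scene'];t=d['top']
yaw=np.radians(14.72);o=np.array([.4839,-.1623]);ux=np.array([np.cos(yaw),np.sin(yaw)]);uy=np.array([-ux[1],ux[0]])
def W(x,y,z): return [*(o+x*ux+y*uy),z]
C=[W(x,y,.012) for x in(-.133,.167) for y in(-.035,.035)]
T=[W(x+e,y,.071) for x in(-.06,.06) for e in(-.008,.008) for y in(-.0195,.0195)]
print(proj(c,C).round(1).tolist(),proj(t,C).round(1).tolist())
for n,s,(x0,y0,x1,y1),f in(('a',c,(212,195,334,262),6),('b',t,(345,165,415,290),4.6)):
    q=cv2.resize(s['img'][y0:y1,x0:x1],None,fx=f,fy=f,interpolation=cv2.INTER_CUBIC)
    q=np.clip(q.astype(float)*1.8,0,255).astype(np.uint8)
    for S,col in((C,(255,0,0)),(T,(0,255,0))):
        for p in proj(s,S): cv2.circle(q,tuple(int(round(k)) for k in (p+.5-[x0,y0])*f),2,col,-1)
    save(q,f'cr3{n}.png')
```

```text
[[218.1, 224.3], [230.9, 206.6], [317.6, 257.1], [327.4, 236.6]] [[408.1, 277.9], [383.0, 285.1], [376.5, 171.4], [352.0, 178.2]]
```

View pics/cr3a.png

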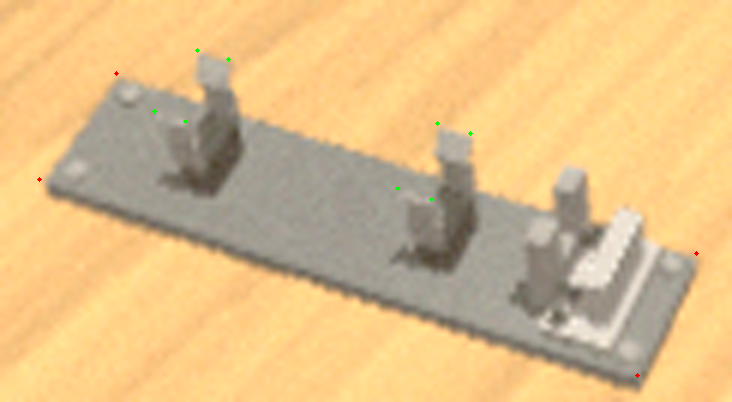

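View pics/cr3b.png

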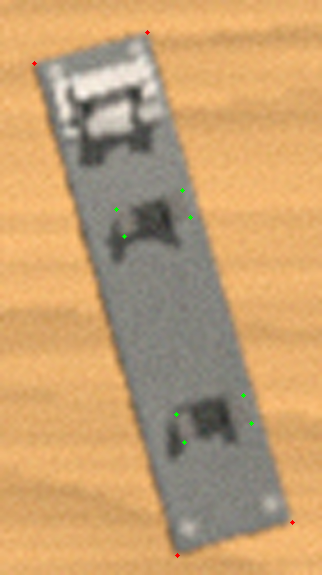

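Run:
```python
from h import *
import pickle
d=pickle.load(open('s0.pkl','rb'));c=d['scene']
px=np.array([[46,186],[120,80],[640,382],[697,261]])/6-.5+[212,195]
P=onz(c,px,.012)[:,:2]*1000;print(P.round(1)); print(P.mean(0),np.linalg.norm(P[2:]-P[:2],axis=1),np.degrees(np.arctan2(*(P[2:]-P[:2]).T[::-1])))
# tube rear/shoulder axis in scene (crop 4x, off 210,130)
px=np.array([[528,51],[744,131]])/4-.5+[210,130]
q=cv2.resize(c['img'][125:180,330:410],None,fx=9,fy=9,interpolation=cv2.INTER_CUBIC)
q=np.clip(q.astype(float)*1.5,0,255).astype(np.uint8)
y2=np.radians(5.47);cc=np.array([.561,.237]);v=np.array([np.cos(y2),np.sin(y2)])
w=np.array([-v[1],v[0]]); r=.015
for k in(-.095,.095):
    ring=[[*(cc+v*k+w*r*np.cos(a)),.045+r*np.sin(a)] for a in np.linspace(0,6.28,40)]
    pp=((proj(c,ring)+.5-[330,125])*9).round().astype(np.int32);cv2.polylines(q,[pp.reshape(-1,1,2)],True,(255,0,255),1)
save(q,'tubec.png')
```

```text
[[ 370.  -231.2]
 [ 351.3 -164.6]
 [ 657.5 -155.5]
 [ 639.7  -89.3]]
[ 504.6162735  -160.14193731] [297.30576164 298.04247718] [14.74351512 14.62515095]
```

View pics/tubec.png

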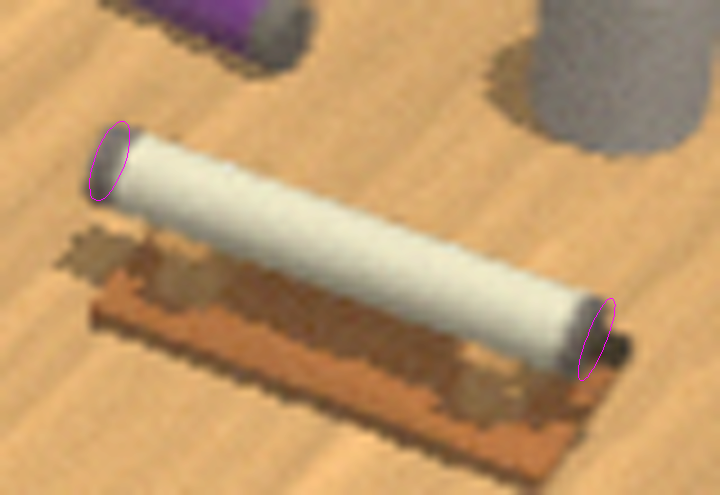

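```bash
cat >> h.py <<'E'
from scipy.spatial.transform import Rotation as Ro
def plan(pos,yaw,P=None):
    """tool y should be at yaw+90 deg; prints delta in present tool frame"""
    o=ctrl.get_obs();R=Ro.from_rotvec(o['orientation']).as_matrix()
    y=np.radians(yaw);T=np.array([[-np.cos(y),-np.sin(y),0],[-np.sin(y),np.cos(y),0],[0,0,-1]]).T.copy()
    T=np.column_stack([[-np.cos(y),-np.sin(y),0],[-np.sin(y),np.cos(y),0],[0,0,-1]])
    dp=(np.array(pos)-o['eef_pos'])*1000
    print('t',o['time'],'pos',o['eef_pos'].round(4),'F',np.round(o['contact_force'],1),'T',np.round(o['ft_torque'],2),'w',round(o['gripper_width'],4))
    print('tool delta now',(R.T@dp).round(1),'in target frame',(T.T@dp).round(1),'turn',Ro.from_matrix(R.T@T).as_rotvec().round(4))
E
python3 -c "
from h import *
plan([.569,.2378,.15],5.47)"
```

```text
t 0.1 pos [0.2342 0.4695 0.2308] F [-0.2 -0.8 -0.1] T [ 0.06 -0.01  0.02] w 0.0854
tool delta now [-403.   -57.7   80.8] in target frame [-311.2 -262.5   80.8] turn [-1.100e-03 -5.000e-04 -5.583e-01]
```

drive_tool([
  [0,0,0,0,0,-0.1117,65],
  [0,0,0,0,0,-0.1117,65],
  [0,0,0,0,0,-0.1117,65],
  [0,0,0,0,0,-0.1117,65],
  [0,0,0,0,0,-0.1115,65],
  [-35,-30,5,0,0,0,65],
  [-35,-30,5,0,0,0,65],
  [-35,-30,5,0,0,0,65],
])

```text
time: 0.77
eef_pos: [0.3365, 0.3975, 0.2175]
orientation: [0.154, -3.138, 0.0]
contact_force: [0.7, 0.9, -0.4]
gripper_width: 0.065
```

drive_tool([
  [-35,-30,5,0,0,0,65],
  [-35,-30,5,0,0,0,65],
  [-35,-30,5,0,0,0,65],
  [-35,-30,10,0,0,0,65],
  [-35,-30,15,0,0,0,65],
  [-31,-22,15,0,0,0,65],
  [0,0,0,0,0,0,65],
])

```text
time: 1.35
eef_pos: [0.5402, 0.2572, 0.1642]
orientation: [0.142, -3.137, 0.003]
contact_force: [-1.6, -0.2, -0.1]
gripper_width: 0.065
```

```bash
python3 -c "
from h import *
plan([.569,.2378,.0245],5.47)
s=snap('top');save(cv2.resize(s['img'][130:280,140:320],None,fx=4,fy=4),'hov.png')"
```

```text
t 1.35 pos [0.5402 0.2572 0.1642] F [-1.6 -0.2 -0.1] T [-0.06  0.11  0.04] w 0.065
tool delta now [-27.1 -21.7 139.7] in target frame [-26.8 -22.1 139.7] turn [-0.0021 -0.0015 -0.005 ]
```

View pics/hov.png

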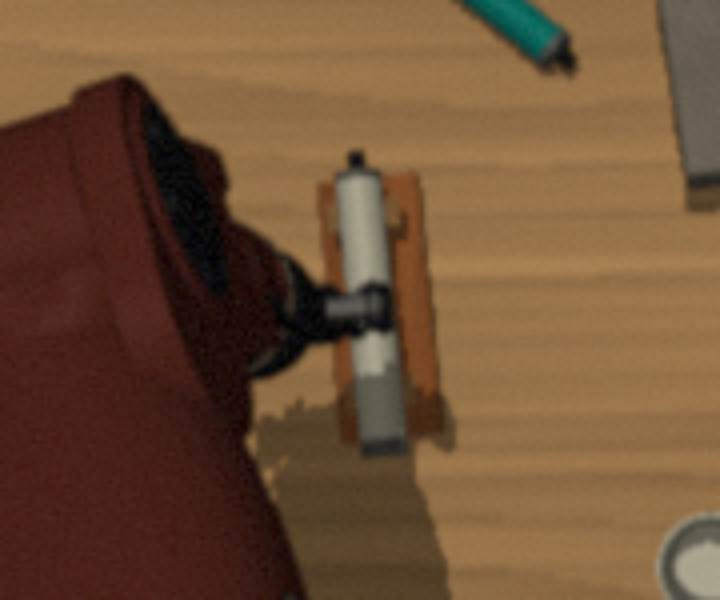

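The gripper is hovering over the white tube (now at about (231,205) in the image) and needs a small correction before going down.

drive_tool([
  [-13,-11,20,0,0,0,65],
  [-13,-11,20,0,0,-0.004,65],
  [0,0,20,0,0,0,65],
  [0,0,10,0,0,0,65],
  [0,0,0,0,0,0,65],
  [0,0,0,0,0,0,65],
])

```text
time: 1.9
eef_pos: [0.5634, 0.2427, 0.0978]
orientation: [0.158, -3.137, 0.0]
contact_force: [-0.1, -0.2, 0.3]
gripper_width: 0.0653
```

```bash
python3 -c "
from h import *
plan([.569,.2378,.0245],5.47)"
```

```text
t 1.9 pos [0.5634 0.2427 0.0978] F [-0.1 -0.2  0.3] T [-0.01 -0.06 -0.  ] w 0.0653
tool delta now [-5.2 -5.5 73.3] in target frame [-5.1 -5.5 73.3] turn [-0.     -0.0011  0.005 ]
```

drive_tool([
  [-5,-5.5,10,0,0,0.005,65],
  [0,0,18,0,0,0,65],
  [0,0,18,0,0,0,65],
  [0,0,15,0,0,0,65],
  [0,0,10,0,0,0,65],
  [0,0,0,0,0,0,65],
  [0,0,0,0,0,0,65],
])

```text
time: 2.48
eef_pos: [0.57, 0.2372, 0.0269]
orientation: [-0.149, 3.138, 0.0]
contact_force: [0.4, 0.3, -0.4]
gripper_width: 0.0652
```

```bash
python3 -c "
from h import *
plan([.569,.2378,.0245],5.47)
s=snap('scene');save(cv2.resize(s['img'][100:200,290:440],None,fx=5,fy=5),'low.png')"
```

```text
t 2.4833 pos [0.57   0.2372 0.0269] F [ 0.4  0.3 -0.4] T [ 0.04 -0.02 -0.03] w 0.0652
tool delta now [0.9 0.6 2.4] in target frame [0.9 0.6 2.4] turn [ 0.      0.0001 -0.0009]
```

View pics/low.png

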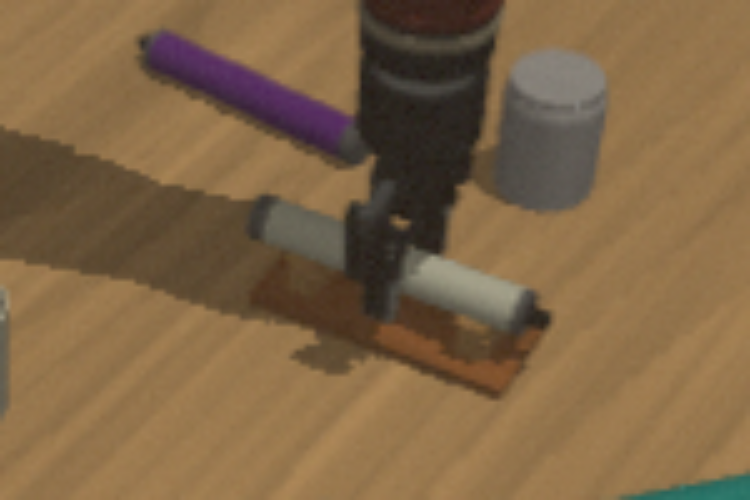

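The fingers straddle the tube slightly ahead of its middle, at about (367,152). Closing on it now.

drive_tool([
  [0.9,0.6,2,0,0,0,50],
  [0,0,0,0,0,0,40],
  [0,0,0,0,0,0,35],
  [0,0,0,0,0,0,30],
  [0,0,0,0,0,0,25],
  [0,0,0,0,0,0,25],
  [0,0,0,0,0,0,25],
  [0,0,0,0,0,0,25],
], force=50)

```text
time: 3.2
eef_pos: [0.5692, 0.2377, 0.0253]
orientation: [-0.148, 3.137, -0.0]
contact_force: [-1.8, -0.8, 6.4]
gripper_width: 0.0289
```

```bash
python3 -c "
from h import *
plan([.569,.2378,.0245],5.47)"
```

```text
t 3.2 pos [0.5692 0.2377 0.0253] F [-1.8 -0.8  6.4] T [-0.21  0.31  0.07] w 0.0289
tool delta now [0.2 0.1 0.8] in target frame [0.2 0.1 0.8] turn [-0.      0.0008 -0.001 ]
```

drive_tool([
  [0,0,-8,0,0,0,25],
  [0,0,-15,0,0,0,25],
  [0,0,-25,0,0,0,25],
  [0,0,-30,0,0,0,25],
  [0,0,-30,0,0,0,25],
  [0,0,-30,0,0,0,25],
  [0,0,0,0,0,0,25],
  [0,0,0,0,0,0,25],
])

```text
time: 3.87
eef_pos: [0.5699, 0.2381, 0.1645]
orientation: [-0.148, 3.135, 0.001]
contact_force: [-0.5, -0.5, -2.4]
gripper_width: 0.0285
```

```bash
python3 -c "
from h import *
plan([.484,-.1638,.14],14.7)
s=snap('scene');save(cv2.resize(s['img'][60:200,270:450],None,fx=4,fy=4),'lift.png')"
```

```text
t 3.8667 pos [0.5699 0.2381 0.1645] F [-0.5 -0.5 -2.4] T [-0.01 -0.05  0.01] w 0.0285
tool delta now [ 123.5 -392.    23.8] in target frame [ 185.1 -366.9   24.5] turn [ 0.0004  0.0034 -0.162 ]
```

View pics/lift.png

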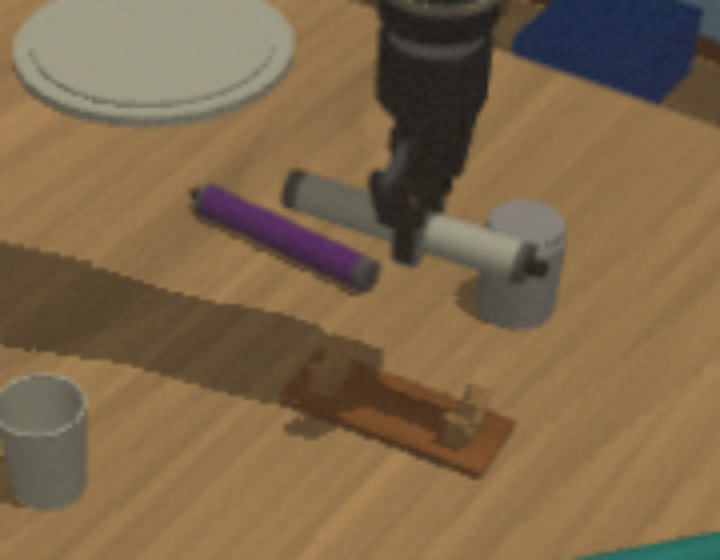

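The tube is held level, with its nose at about (405,127) in the scene view. Next I carry it to the cradle.

drive_tool([
  [0,0,0,0,0,-0.081,25],
  [0,0,0,0,0,-0.081,25],
  [15.4,-30.5,0,0,0,0,25],
  [15.4,-30.5,0,0,0,0,25],
  [15.4,-30.5,0,0,0,0,25],
  [15.4,-30.5,0,0,0,0,25],
  [15.4,-30.5,0,0,0,0,25],
  [15.4,-30.5,0,0,0,0,25],
])

```text
time: 4.58
eef_pos: [0.524, 0.036, 0.1608]
orientation: [0.402, -3.113, -0.001]
contact_force: [1.0, -0.2, -2.2]
gripper_width: 0.0285
```

drive_tool([
  [15.4,-30.5,0,0,0,0,25],
  [15.4,-30.5,0,0,0,0,25],
  [15.4,-30.5,0,0,0,0,25],
  [15.4,-30.5,0,0,0,0,25],
  [15.4,-30.5,0,0,0,0,25],
  [15.4,-30.5,0,0,0,0,25],
  [0,0,0,0,0,0,25],
  [0,0,0,0,0,0,25],
])

```text
time: 5.25
eef_pos: [0.4815, -0.1643, 0.161]
orientation: [0.396, -3.114, -0.003]
contact_force: [0.8, 0.5, -2.7]
gripper_width: 0.0287
```

```bash
python3 -c "
from h import *
plan([.484,-.1638,.09],14.7)"
```

```text
t 5.25 pos [ 0.4815 -0.1643  0.161 ] F [ 0.8  0.5 -2.7] T [ 0.03 -0.    0.01] w 0.0287
tool delta now [-2.7 -0.3 71. ] in target frame [-2.6 -0.1 71. ] turn [ 0.002  -0.0022 -0.0035]
```

drive_tool([
  [-2.6,0,20,0,0,-0.003,25],
  [0,0,25,0,0,0,25],
  [0,0,20,0,0,0,25],
  [0,0,10,0,0,0,25],
  [0,0,4,0,0,0,25],
  [0,0,0,0,0,0,25],
  [0,0,0,0,0,0,25],
])

```text
time: 5.83
eef_pos: [0.4859, -0.1623, 0.0841]
orientation: [-0.407, 3.115, -0.0]
contact_force: [0.2, -0.1, -1.8]
gripper_width: 0.0286
```

```bash
python3 -c "
from h import *
import pickle
plan([.484,-.1638,.08],14.7)
d={}
for n,(x0,y0,x1,y1) in dict(scene=(200,150,350,265),top=(330,140,430,300)).items():
    s=snap(n);d[n]=s
    f=5 if n=='scene' else 3.7
    save(np.clip(1.6*cv2.resize(s['img'][y0:y1,x0:x1],None,fx=f,fy=f,interpolation=cv2.INTER_CUBIC).astype(float),0,255).astype(np.uint8),n+'h.png')
pickle.dump(d,open('s1.pkl','wb'))"
```

```text
t 5.8333 pos [ 0.4859 -0.1623  0.0841] F [ 0.2 -0.1 -1.8] T [ 0.01 -0.04 -0.03] w 0.0286
tool delta now [ 2.2 -1.   4.1] in target frame [ 2.2 -1.   4.1] turn [-0.0002  0.0003  0.0036]
```

View pics/sceneh.png

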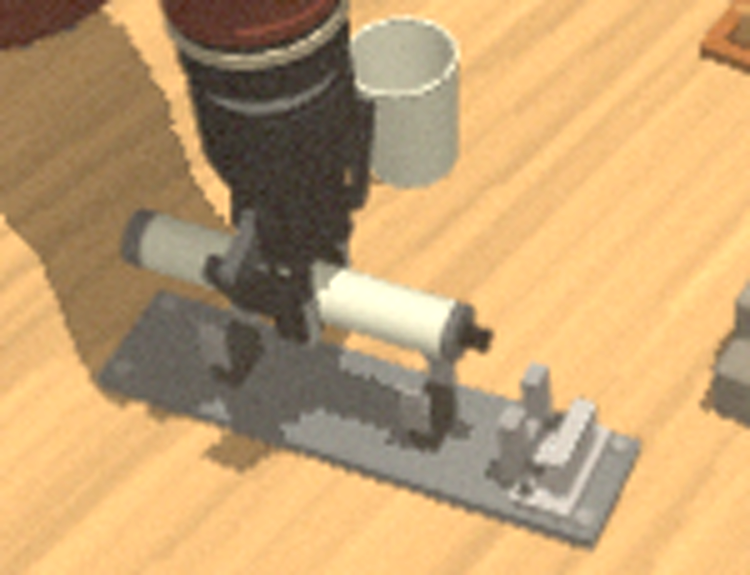

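View pics/toph.png

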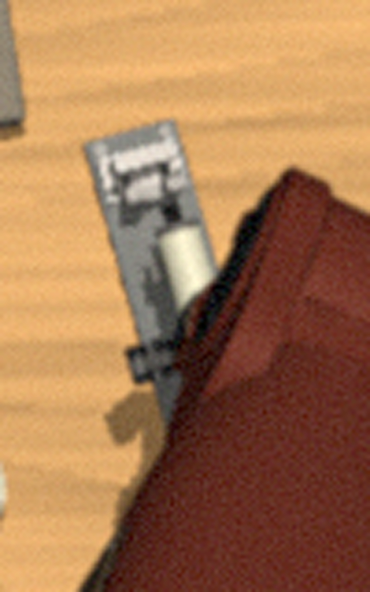

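Run:
```python
from h import *
import pickle
d=pickle.load(open('s1.pkl','rb'));s=d['top'];c=d['scene']
yaw=np.radians(14.7);ux=np.array([np.cos(yaw),np.sin(yaw)]);uy=np.array([-ux[1],ux[0]])
tcp=np.array([.4859,-.1623]);z=.1038
x0,y0,x1,y1=365,190,395,230
big=cv2.resize(s['img'][y0:y1,x0:x1],None,fx=6,fy=6,interpolation=cv2.INTER_CUBIC)
h=cv2.cvtColor(big,cv2.COLOR_RGB2HSV).astype(int)
m=((h[...,2]>120)&(h[...,1]<75)).astype(np.uint8)
for r in range(70,120,8):
    # white run
    xs=np.where(m[r])[0]
    if len(xs)==0: continue
    px=np.array([[xs.min(),r],[xs.max(),r]])/6+.5/6-.5+[x0,y0]
    P=onz(s,px,z)[:,:2]-tcp
    print(r,px.round(1).tolist(),'along',(P@ux*1000).round(1),'lat',(P@uy*1000).round(1))
# model points in both, drawn
def W(x,y,zz): return [*(tcp+x*ux+y*uy),zz]
for n,ss,(x0,y0,x1,y1),f in(('scene',c,(210,180,310,240),7.5),('top',s,(350,165,400,235),8)):
    q=np.clip(1.6*cv2.resize(ss['img'][y0:y1,x0:x1],None,fx=f,fy=f,interpolation=cv2.INTER_CUBIC).astype(float),0,255).astype(np.uint8)
    for k,r in((.087,.015),(-.103,.015),(.101,.006)):
        ring=[W(k,r*np.cos(a),z+r*np.sin(a)) for a in np.linspace(0,6.28,40)]
        pp=((proj(ss,ring)+.5-[x0,y0])*f).round().astype(np.int32);cv2.polylines(q,[pp.reshape(-1,1,2)],True,(255,0,255),1)
    save(q,n+'r.png')
```

```text
78 [[376.6, 202.6], [382.9, 202.6]] along [77.8 73.4] lat [  2.1 -13.3]
86 [[374.8, 203.9], [383.1, 203.9]] along [75.8 70.1] lat [  7.6 -12.8]
94 [[374.6, 205.2], [383.8, 205.2]] along [72.6 66.3] lat [  8.9 -13.5]
102 [[375.1, 206.6], [384.1, 206.6]] along [69.  62.9] lat [  8.7 -13.3]
110 [[375.4, 207.9], [384.6, 207.9]] along [65.5 59.3] lat [  8.8 -13.6]
118 [[375.8, 209.2], [384.9, 209.2]] along [62.  55.8] lat [  8.9 -13.4]
```

View pics/scener.png

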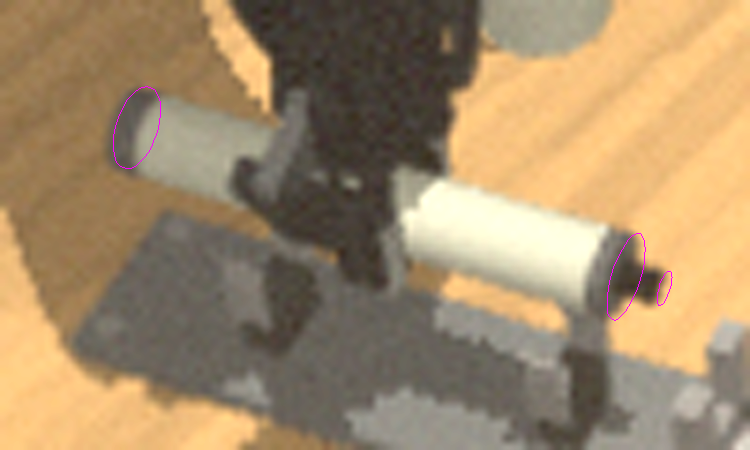

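View pics/topr.png

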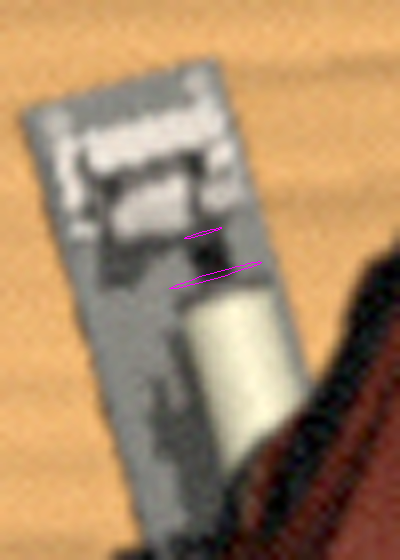

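Run:
```python
from h import *
import pickle
d=pickle.load(open('s1.pkl','rb'))
yaw=np.radians(14.7);ux=np.array([np.cos(yaw),np.sin(yaw)]);uy=np.array([-ux[1],ux[0]])
tcp=np.array([.4859,-.1623]);z=.1038
def rectify(s,o,z,al,la):
    A,L=np.meshgrid(al,la,indexing='ij')
    P=np.stack([o[0]+A*ux[0]+L*uy[0],o[1]+A*ux[1]+L*uy[1],np.full_like(A,z)],-1)
    p=proj(s,P).reshape(*A.shape,2).astype(np.float32)
    return cv2.remap(s['img'],p[...,0],p[...,1],cv2.INTER_CUBIC)
la=np.arange(-.026,.0261,.002)
r=rectify(d['top'],tcp,z,np.arange(.055,.072,.002),la).mean(0)
print('lat profile top'); print(np.c_[la*1000,r].round(0).astype(int).tolist())
al=np.arange(.07,.115,.002)
r=rectify(d['top'],tcp,z,al,np.arange(-.004,.0041,.002)).mean((1,2));print('along top',np.c_[al*1000,r].round(0).astype(int).tolist())
# big rectified pictures: top view at plane z=.071 and scene
out=[]
for n in('top','scene'):
    for zz in(.012,.0715):
        s=pickle.load(open('s0.pkl','rb'))[n]
        im=rectify(s,np.array([.486,-.1633]),zz,np.arange(.19,-.15,-.0006),np.arange(.06,-.06,-.0006))
        for k in(-.133,-.06,.06,.167): cv2.line(im,(0,int((.19-k)/.0006)),(12,int((.19-k)/.0006)),(255,0,0),1)
        for k in(-.035,-.0195,0,.0195,.035): cv2.line(im,(int((.06-k)/.0006),0),(int((.06-k)/.0006),14),(255,0,0),1);cv2.line(im,(int((.06-k)/.0006),270),(int((.06-k)/.0006),284),(255,0,0),1)
        out.append(np.clip(im*1.6,0,255).astype(np.uint8))
save(np.hstack(out),'rect.png')
```

```text
lat profile top
[[-26, 150, 114, 71], [-24, 148, 113, 70], [-22, 137, 105, 71], [-20, 110, 92, 73], [-18, 90, 86, 78], [-16, 95, 95, 86], [-14, 116, 113, 98], [-12, 133, 128, 109], [-10, 142, 137, 118], [-8, 147, 144, 123], [-6, 152, 147, 127], [-4, 157, 151, 131], [-2, 158, 153, 132], [0, 155, 150, 130], [2, 149, 145, 124], [4, 143, 139, 119], [6, 135, 130, 112], [8, 126, 123, 106], [10, 115, 112, 96], [12, 97, 94, 80], [14, 70, 68, 59], [16, 49, 48, 44], [18, 49, 48, 45], [20, 62, 60, 57], [22, 78, 76, 71], [24, 80, 78, 74], [26, 75, 74, 71]]
along top [[70, 142], [72, 144], [74, 144], [76, 136], [78, 116], [80, 89], [82, 68], [84, 54], [86, 36], [88, 26], [90, 24], [92, 19], [94, 19], [96, 25], [98, 37], [100, 45], [102, 48], [104, 57], [106, 70], [108, 79], [110, 87], [112, 93], [114, 97]]
```

View pics/rect.png

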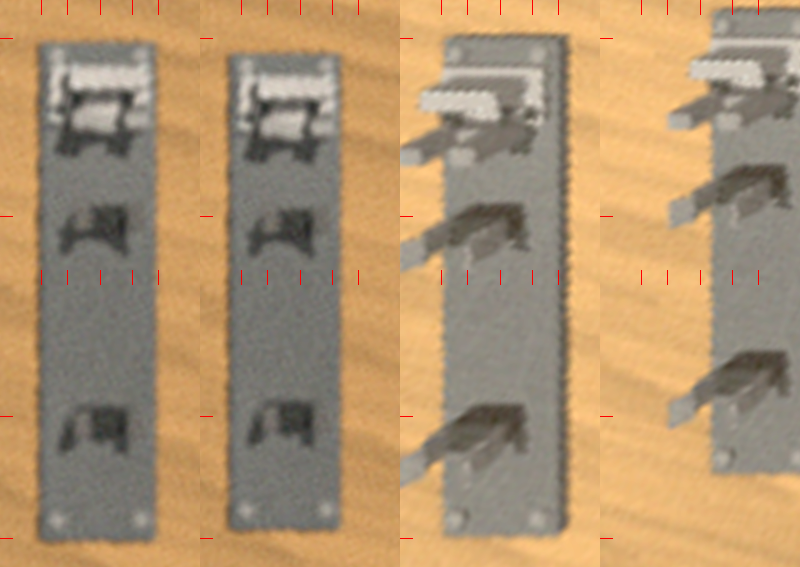

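Run:
```python
from h import *
import pickle
s=pickle.load(open('s1.pkl','rb'))['scene']
yaw=np.radians(14.7);ux=np.array([np.cos(yaw),np.sin(yaw)]);uy=np.array([-ux[1],ux[0]])
tcp=np.array([.4859,-.1623]);z=.1038
def W(x,y,zz): return [*(tcp+x*ux+y*uy),zz]
for a0 in(.05,.06,.07):
    c=proj(s,[W(a0,0,z)])[0];t=proj(s,[W(a0+.01,0,z)])[0]-c;t/=np.linalg.norm(t);n=np.array([-t[1],t[0]])
    ring=proj(s,[W(a0,.015*np.cos(a),z+.015*np.sin(a)) for a in np.linspace(0,6.28,80)])
    e=(ring-c)@n; u=np.arange(-14,14.1,.5)
    p=(c+u[:,None]*n).astype(np.float32)
    g=cv2.remap(s['img'],p[None,:,0],p[None,:,1],cv2.INTER_LINEAR)[0].mean(1)
    print(a0,'pred edges',e.min().round(2),e.max().round(2),'lat px/mm',((proj(s,[W(a0,.01,z)])[0]-c)@n/10).round(3),'z px/mm',((proj(s,[W(a0,0,z+.01)])[0]-c)@n/10).round(3))
    print(np.c_[u,g].round(1).tolist()[8:50])
```

```text
0.05 pred edges -5.94 5.95 lat px/mm -0.318 z px/mm -0.235
[[-10.0, 122.3], [-9.5, 122.3], [-9.0, 123.0], [-8.5, 123.3], [-8.0, 124.0], [-7.5, 124.0], [-7.0, 124.3], [-6.5, 124.3], [-6.0, 125.0], [-5.5, 126.3], [-5.0, 137.3], [-4.5, 148.7], [-4.0, 153.0], [-3.5, 156.7], [-3.0, 158.0], [-2.5, 159.0], [-2.0, 159.0], [-1.5, 158.7], [-1.0, 157.7], [-0.5, 155.3], [0.0, 153.7], [0.5, 150.7], [1.0, 148.0], [1.5, 145.0], [2.0, 140.7], [2.5, 135.3], [3.0, 129.7], [3.5, 123.3], [4.0, 117.0], [4.5, 109.7], [5.0, 102.0], [5.5, 99.0], [6.0, 97.7], [6.5, 106.0], [7.0, 114.3], [7.5, 114.3], [8.0, 113.0], [8.5, 112.0], [9.0, 111.3], [9.5, 105.3], [10.0, 97.3], [10.5, 94.0]]
0.06 pred edges -5.95 5.96 lat px/mm -0.319 z px/mm -0.236
[[-10.0, 123.0], [-9.5, 122.0], [-9.0, 121.3], [-8.5, 120.7], [-8.0, 118.7], [-7.5, 117.7], [-7.0, 118.0], [-6.5, 117.7], [-6.0, 119.0], [-5.5, 124.0], [-5.0, 137.0], [-4.5, 147.7], [-4.0, 152.3], [-3.5, 156.0], [-3.0, 157.0], [-2.5, 157.3], [-2.0, 159.0], [-1.5, 160.0], [-1.0, 159.0], [-0.5, 157.3], [0.0, 154.3], [0.5, 150.7], [1.0, 147.7], [1.5, 144.7], [2.0, 141.3], [2
[... 198 characters left out ...]
111.3], [10.0, 103.0], [10.5, 96.3]]
0.07 pred edges -5.97 5.98 lat px/mm -0.32 z px/mm -0.236
[[-10.0, 114.3], [-9.5, 114.7], [-9.0, 113.7], [-8.5, 114.3], [-8.0, 115.3], [-7.5, 116.0], [-7.0, 115.0], [-6.5, 116.3], [-6.0, 119.7], [-5.5, 127.7], [-5.0, 138.7], [-4.5, 147.3], [-4.0, 152.0], [-3.5, 156.0], [-3.0, 158.0], [-2.5, 160.0], [-2.0, 158.7], [-1.5, 158.0], [-1.0, 156.7], [-0.5, 156.3], [0.0, 153.0], [0.5, 149.3], [1.0, 146.0], [1.5, 143.3], [2.0, 139.3], [2.5, 135.7], [3.0, 131.0], [3.5, 125.3], [4.0, 117.7], [4.5, 110.7], [5.0, 102.7], [5.5, 94.3], [6.0, 88.0], [6.5, 83.3], [7.0, 87.7], [7.5, 102.0], [8.0, 111.7], [8.5, 112.3], [9.0, 111.0], [9.5, 102.0], [10.0, 91.3], [10.5, 92.0]]
```

drive_tool([
  [0,0.6,10,0,0,0.003,25],
  [0,0,10,0,0,0,25],
  [0,0,6,0,0,0,25],
  [0,0,4,0,0,0,25],
  [0,0,0,0,0,0,25],
  [0,0,0,0,0,0,25],
], force=60)

```text
time: 6.43
eef_pos: [0.4851, -0.1619, 0.0533]
orientation: [0.402, -3.115, -0.001]
contact_force: [-0.6, 0.4, -3.1]
gripper_width: 0.0284
```

```bash
python3 -c "
from h import *
plan([.4859,-.1617,.0303],14.7)"
```

```text
t 6.4333 pos [ 0.4851 -0.1619  0.0533] F [-0.6  0.4 -3.1] T [-0.01 -0.08 -0.  ] w 0.0284
tool delta now [-0.9 -0.  23. ] in target frame [-0.8 -0.  23. ] turn [ 0.0005 -0.0006 -0.0001]
```

drive_tool([
  [0,0,1,0,0,0,25],
  [0,0,1,0,0,0,25],
  [0,0,1,0,0,0,25],
  [0,0,1,0,0,0,25],
  [0,0,1,0,0,0,25],
  [0,0,0,0,0,0,25],
])

```text
time: 6.93
eef_pos: [0.4861, -0.1623, 0.0497]
orientation: [-0.402, 3.114, -0.002]
contact_force: [-1.5, 1.8, 9.9]
gripper_width: 0.0284
```

```bash
python3 -c "
from h import *
plan([.4859,-.1617,.0303],14.7)"
```

```text
t 6.9333 pos [ 0.4861 -0.1623  0.0497] F [-1.5  1.8  9.9] T [ 0.23  0.34 -0.01] w 0.0284
tool delta now [ 0.1  0.7 19.4] in target frame [ 0.1  0.7 19.4] turn [-0.0014  0.0016 -0.    ]
```

drive_tool([
  [0,0.4,1,0,0,0,25],
  [0,0,1,0,0,0,25],
  [0,0,1,0,0,0,25],
  [0,0,0,0,0,0,25],
])

```text
time: 7.27
eef_pos: [0.4867, -0.1622, 0.0471]
orientation: [-0.402, 3.113, -0.003]
contact_force: [0.0, 0.9, 11.9]
gripper_width: 0.0284
```

```bash
python3 -c "
from h import *
plan([.4859,-.1617,.0303],14.7)"
```

```text
t 7.2667 pos [ 0.4867 -0.1622  0.0471] F [ 0.   0.9 11.9] T [ 0.25  0.11 -0.  ] w 0.0284
tool delta now [ 0.7  0.7 16.8] in target frame [ 0.7  0.7 16.8] turn [-0.0021  0.0028  0.    ]
```

drive_tool([
  [0,0,1.2,0,0,0,25],
  [0,0,1.2,0,0,0,25],
  [0,0,1.2,0,0,0,25],
  [0,0,1.2,0,0,0,25],
  [0,0,0,0,0,0,25],
])

```text
time: 7.68
eef_pos: [0.4866, -0.162, 0.0418]
orientation: [-0.402, 3.113, -0.002]
contact_force: [1.6, 1.5, 5.3]
gripper_width: 0.0282
```

```bash
python3 -c "
from h import *
plan([.4859,-.1617,.0303],14.7)"
```

```text
t 7.6833 pos [ 0.4866 -0.162   0.0418] F [1.6 1.5 5.3] T [ 0.28 -0.21  0.  ] w 0.0282
tool delta now [ 0.7  0.5 11.5] in target frame [ 0.6  0.4 11.5] turn [-0.0015  0.0026  0.0001]
```

```bash
python3 -c "
from h import *
s=snap('scene');save(np.clip(1.7*cv2.resize(s['img'][165:260,205:330],None,fx=6,fy=6,interpolation=cv2.INTER_CUBIC).astype(float),0,255).astype(np.uint8),'mid.png')"
```

```text
(no output)
```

View pics/mid.png

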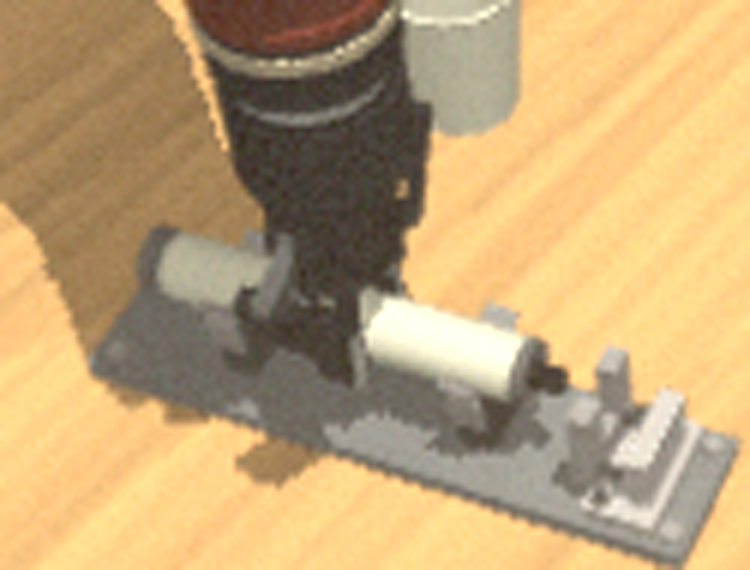

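The tube is between the jaws of both clips, about level, with its nose at (300,228) short of the fork prongs. I continue pressing.

drive_tool([
  [0,0,1.2,0,0,0,25],
  [0,0,1.2,0,0,0,25],
  [0,0,1.2,0,0,0,25],
  [0,0,1,0,0,0,25],
  [0,0,0,0,0,0,25],
])

```text
time: 8.15
eef_pos: [0.4857, -0.1617, 0.0362]
orientation: [-0.402, 3.115, -0.0]
contact_force: [1.8, -0.1, -0.4]
gripper_width: 0.0286
```

drive_tool([
  [0,0,1,0,0,0,25],
  [0,0,1,0,0,0,25],
  [0,0,1,0,0,0,25],
  [0,0,0,0,0,0,25],
])

```text
time: 8.48
eef_pos: [0.4849, -0.1616, 0.0327]
orientation: [0.402, -3.115, -0.0]
contact_force: [1.7, -1.3, -4.9]
gripper_width: 0.028
```

```bash
python3 -c "
from h import *
plan([.4859,-.1617,.0303],14.7)"
```

```text
t 8.4833 pos [ 0.4849 -0.1616  0.0327] F [ 1.7 -1.3 -4.9] T [-0.23 -0.29 -0.01] w 0.028
tool delta now [-1.  -0.4  2.4] in target frame [-1.  -0.4  2.4] turn [ 0.0003 -0.0008 -0.0002]
```

drive_tool([
  [0,0,0.6,0,0,0,25],
  [0,0,0.6,0,0,0,25],
  [0,0,0,0,0,0,25],
])

```text
time: 8.73
eef_pos: [0.4849, -0.1616, 0.0318]
orientation: [0.401, -3.115, -0.0]
contact_force: [0.5, -2.0, -5.6]
gripper_width: 0.0281
```

drive_tool([
  [0,0,0.6,0,0,0,25],
  [0,0,0.4,0,0,0,25],
  [0,0,0,0,0,0,25],
])

```text
time: 8.98
eef_pos: [0.4851, -0.1616, 0.0309]
orientation: [0.402, -3.116, -0.0]
contact_force: [0.3, -1.9, -3.5]
gripper_width: 0.0284
```

drive_tool([
  [0,0,0.5,0,0,0,25],
  [0,0,0.3,0,0,0,25],
  [0,0,0,0,0,0,25],
])

```text
time: 9.23
eef_pos: [0.4852, -0.1617, 0.0303]
orientation: [0.402, -3.116, 0.001]
contact_force: [-1.2, -1.1, -2.1]
gripper_width: 0.0286
```

drive_tool([
  [0,0,0.5,0,0,0,25],
  [0,0,0.3,0,0,0,25],
  [0,0,0,0,0,0,25],
])

```text
time: 9.48
eef_pos: [0.4853, -0.1617, 0.0302]
orientation: [-0.402, 3.115, -0.001]
contact_force: [-3.4, -1.5, 10.4]
gripper_width: 0.0286
```

The floor is felt at TCP z = 0.0302, against a predicted 0.0303. I release, check, then regrip slightly further back so the fingers stay clear of the front clip during the slide.

drive_tool([
  [0,0,-0.8,0,0,0,25],
  [0,0,0,0,0,0,40],
  [0,0,0,0,0,0,50],
  [0,0,0,0,0,0,50],
  [0,0,0,0,0,0,50],
])

```text
time: 9.9
eef_pos: [0.4853, -0.1614, 0.0302]
orientation: [-0.402, 3.116, 0.0]
contact_force: [0.2, 0.8, 0.5]
gripper_width: 0.0498
```

```bash
python3 -c "
from h import *
plan([.4859,-.1617,.0303],14.7)
s=snap('scene');save(np.clip(1.7*cv2.resize(s['img'][165:260,205:330],None,fx=6,fy=6,interpolation=cv2.INTER_CUBIC).astype(float),0,255).astype(np.uint8),'seat.png')"
```

```text
t 9.9 pos [ 0.4853 -0.1614  0.0302] F [0.2 0.8 0.5] T [-0.06 -0.   -0.02] w 0.0498
tool delta now [-0.5 -0.4 -0.1] in target frame [-0.5 -0.4 -0.1] turn [0.0002 0.0001 0.0001]
```

View pics/seat.png

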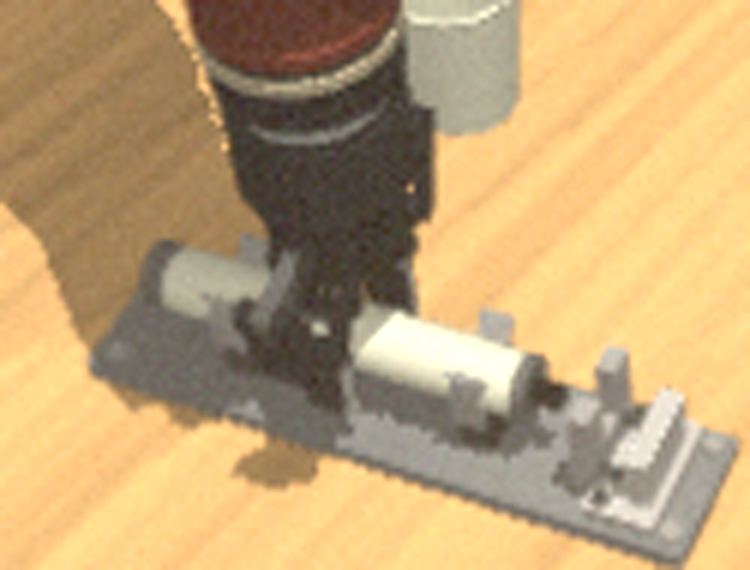

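The tube sits low in both clips, still short of the fork. Regripping 8 mm further back.

drive_tool([
  [4,-0.3,0,0,0,0,50],
  [4,0,0,0,0,0,50],
  [0,0,0,0,0,0,50],
  [0,0,-0.3,0,0,0,40],
  [0,0,0,0,0,0,32],
  [0,0,0,0,0,0,25],
  [0,0,0,0,0,0,25],
  [0,0,0,0,0,0,25],
], force=45)

```text
time: 10.62
eef_pos: [0.4777, -0.1641, 0.0308]
orientation: [-0.402, 3.116, -0.001]
contact_force: [-1.4, -1.0, 5.9]
gripper_width: 0.0288
```

```bash
python3 -c "
from h import *
plan([.4859,-.1617,.0303],14.7)"
```

```text
t 10.6167 pos [ 0.4777 -0.1641  0.0308] F [-1.4 -1.   5.9] T [-0.11  0.41 -0.02] w 0.0288
tool delta now [-8.5  0.2  0.5] in target frame [-8.5  0.2  0.5] turn [-0.0005  0.0001 -0.0001]
```

drive_tool([
  [0,0,-0.5,0,0,0,25],
  [-0.7,0,0,0,0,0,25],
  [-1,0,0,0,0,0,25],
  [-1,0,0,0,0,0,25],
  [0,0,0,0,0,0,25],
])

```text
time: 11.03
eef_pos: [0.479, -0.1634, 0.0308]
orientation: [0.401, -3.113, 0.001]
contact_force: [-5.6, -3.6, 3.4]
gripper_width: 0.0286
```

drive_tool([
  [-1,0,0,0,0,0,25],
  [-1,0,0,0,0,0,25],
  [-1,0,0,0,0,0,25],
  [-1,0,0,0,0,0,25],
])

```text
time: 11.37
eef_pos: [0.4827, -0.1625, 0.0308]
orientation: [0.401, -3.113, 0.001]
contact_force: [-7.2, -3.1, 5.0]
gripper_width: 0.0284
```

drive_tool([
  [-1,0,-0.3,0,0,0,25],
  [-1.2,0,0,0,0,0,25],
  [-1.2,0,0,0,0,0,25],
  [-1.2,0,0,0,0,0,25],
  [-1.2,0,0,0,0,0,25],
  [-1.2,0,0,0,0,0,25],
])

```text
time: 11.87
eef_pos: [0.4906, -0.1602, 0.0311]
orientation: [0.402, -3.115, -0.001]
contact_force: [-2.5, -1.9, -4.8]
gripper_width: 0.0285
```

drive_tool([
  [-1.2,0,0,0,0,0,25],
  [-1.2,0,0,0,0,0,25],
  [-1.2,0,0,0,0,0,25],
  [-1.2,0,0,0,0,0,25],
  [-1.2,0,0,0,0,0,25],
  [0,0,0,0,0,0,25],
])

```text
time: 12.37
eef_pos: [0.4967, -0.1587, 0.0312]
orientation: [-0.402, 3.116, 0.0]
contact_force: [-1.7, -0.2, -6.6]
gripper_width: 0.0287
```

```bash
cat > look.py <<'E'
from h import *
import sys
plan([.4777,-.1641,.0303],14.7)
o=ctrl.get_obs();y=np.radians(14.7);print('Falong',o['contact_force'][:2]@[np.cos(y),np.sin(y)],'lat',o['contact_force'][:2]@[-np.sin(y),np.cos(y)])
if len(sys.argv)>1:
    s=snap('scene');save(np.clip(1.7*cv2.resize(s['img'][165:260,205:330],None,fx=6,fy=6,interpolation=cv2.INTER_CUBIC).astype(float),0,255).astype(np.uint8),sys.argv[1])
E
python3 look.py sl1.png
```

```text
t 12.3667 pos [ 0.4967 -0.1587  0.0312] F [-1.7 -0.2 -6.6] T [-0.17  0.37  0.02] w 0.0287
tool delta now [19.8 -0.4  0.9] in target frame [19.8 -0.4  0.9] turn [0.0003 0.     0.0001]
Falong -1.7417299282151852 lat 0.2285410092523605
```

View pics/sl1.png

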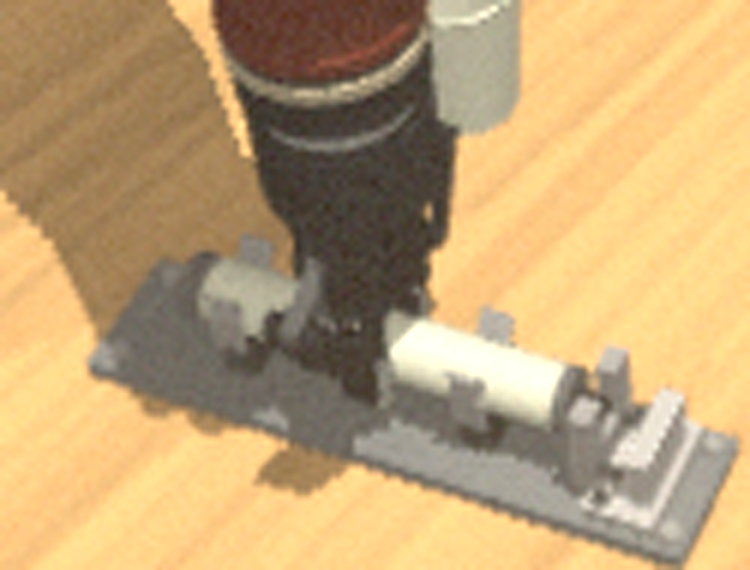

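The tube moves with the gripper, and the nose is entering the fork slot at about (302,232). I go slower now.

drive_tool([
  [-0.7,0,0.2,0,0,0,25],
  [-0.7,0,0,0,0,0,25],
  [-0.7,0,0,0,0,0,25],
  [-0.7,0,0,0,0,0,25],
])

```text
time: 12.75
eef_pos: [0.4993, -0.1581, 0.0311]
orientation: [0.402, -3.116, -0.0]
contact_force: [-3.1, -0.7, -4.8]
gripper_width: 0.0286
```

drive_tool([
  [-0.7,0,0,0,0,0,25],
  [-0.7,0,0,0,0,0,25],
  [-0.7,0,0,0,0,0,25],
  [-0.7,0,0,0,0,0,25],
])

```text
time: 13.08
eef_pos: [0.502, -0.1574, 0.0311]
orientation: [0.402, -3.116, -0.0]
contact_force: [-3.3, 0.2, -4.8]
gripper_width: 0.0289
```

```bash
python3 look.py sl2.png
```

```text
t 13.0833 pos [ 0.502  -0.1574  0.0311] F [-3.3  0.2 -4.8] T [-0.11  0.67 -0.01] w 0.0289
tool delta now [25.2 -0.3  0.8] in target frame [25.2 -0.3  0.8] turn [ 0.0001 -0.0001 -0.0001]
Falong -3.1552281767727854 lat 1.0287229890153944
```

View pics/sl2.png

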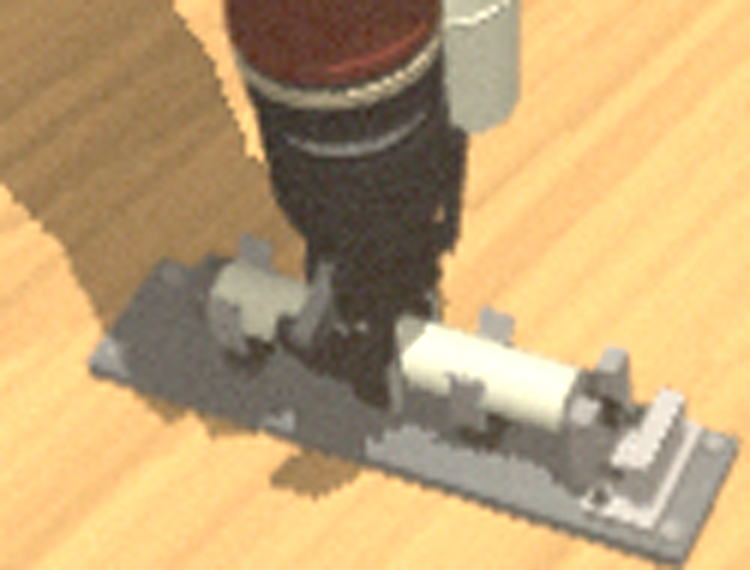

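drive_tool([
  [-0.6,0,0.1,0,0,0,25],
  [-0.6,0,0,0,0,0,25],
  [-0.6,0,0,0,0,0,25],
])

```text
time: 13.38
eef_pos: [0.5036, -0.1571, 0.031]
orientation: [0.402, -3.115, 0.0]
contact_force: [-5.6, -1.2, -3.2]
gripper_width: 0.0292
```

drive_tool([
  [-0.6,0,0,0,0,0,25],
  [-0.6,0,0,0,0,0,25],
  [-0.6,0,0,0,0,0,25],
])

```text
time: 13.63
eef_pos: [0.5053, -0.1566, 0.031]
orientation: [0.402, -3.115, 0.0]
contact_force: [-5.3, -1.2, -3.2]
gripper_width: 0.0283
```

drive_tool([
  [-0.6,0,0,0,0,0,25],
  [-0.6,0,0,0,0,0,25],
])

```text
time: 13.8
eef_pos: [0.5064, -0.1563, 0.031]
orientation: [0.401, -3.115, 0.0]
contact_force: [-6.1, -1.3, -2.6]
gripper_width: 0.0285
```

```bash
python3 look.py sl3.png
```

```text
t 13.8 pos [ 0.5064 -0.1563  0.031 ] F [-6.1 -1.3 -2.6] T [-0.33  1.09 -0.03] w 0.0285
tool delta now [29.7 -0.2  0.7] in target frame [29.7 -0.2  0.7] turn [-0.     -0.0007 -0.0002]
Falong -6.182580821098215 lat 0.2779121278977441
```

View pics/sl3.png

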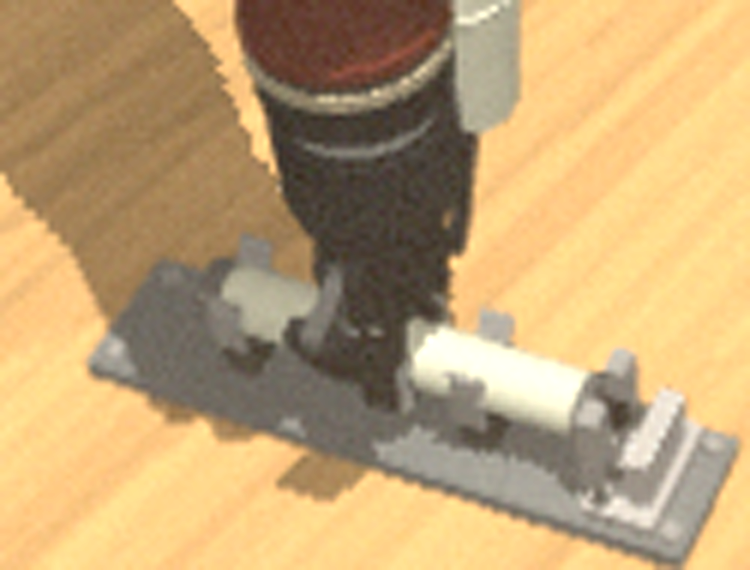

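The prongs have shifted by about 8 crop pixels (roughly 2 mm), so the fork is being pushed. I now feel for the stop.

drive_tool([
  [-0.5,0,0,0,0,0,25],
  [-0.5,0,0,0,0,0,25],
])

```text
time: 14.02
eef_pos: [0.507, -0.1561, 0.031]
orientation: [0.401, -3.115, 0.0]
contact_force: [-8.5, -2.1, -0.8]
gripper_width: 0.0286
```

drive_tool([
  [-0.5,0,0,0,0,0,25],
  [-0.5,0,0,0,0,0,25],
])

```text
time: 14.18
eef_pos: [0.5071, -0.1561, 0.031]
orientation: [0.401, -3.113, 0.001]
contact_force: [-11.9, -4.0, 2.3]
gripper_width: 0.029
```

drive_tool([
  [-0.4,0,0,0,0,0,25],
  [0,0,0,0,0,0,25],
])

```text
time: 14.35
eef_pos: [0.5071, -0.1561, 0.031]
orientation: [0.4, -3.112, 0.001]
contact_force: [-11.8, -4.2, 3.2]
gripper_width: 0.0286
```

```bash
python3 look.py sl4.png
```

```text
t 14.35 pos [ 0.5071 -0.1561  0.031 ] F [-11.8  -4.2   3.2] T [-0.82  2.37  0.04] w 0.0286
tool delta now [30.5 -0.3  0.8] in target frame [30.5 -0.3  0.7] turn [-0.0002 -0.0038 -0.0007]
Falong -12.436174253647973 lat -1.0302866527758043
```

View pics/sl4.png

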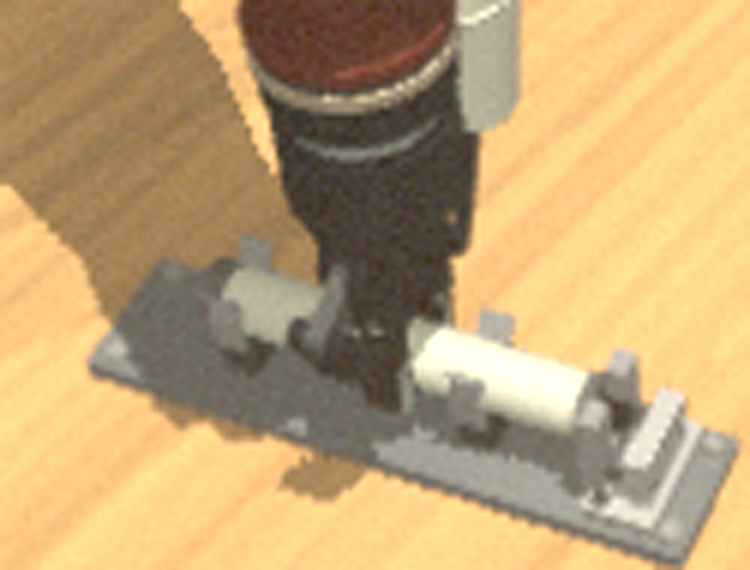

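The force rose from 6 to 12 N with no further motion, which looks like the stop. I check the fork travel in the images.

Run:
```python
from h import *
import pickle
a=pickle.load(open('s0.pkl','rb'))['scene'];b=snap('scene');pickle.dump(b,open('s2.pkl','wb'))
x0,y0,x1,y1=295,218,332,258
out=[]
for s in(a,b):
    out.append(np.clip(1.8*cv2.resize(s['img'][y0:y1,x0:x1],None,fx=10,fy=10,interpolation=cv2.INTER_CUBIC).astype(float),0,255).astype(np.uint8))
save(np.hstack(out),'fork.png')
# far prong top patch template match, subpixel by upsampling
g=[cv2.resize(cv2.cvtColor(s['img'],cv2.COLOR_RGB2GRAY)[y0-6:y1+6,x0-6:x1+6],None,fx=10,fy=10,interpolation=cv2.INTER_CUBIC) for s in(a,b)]
o=(x0-6,y0-6)
pk=np.array([[305,223]]) 
# px per 4 mm along at z .068
yaw=np.radians(14.7);ux=np.array([np.cos(yaw),np.sin(yaw)]);P=np.array([.486,-.1633])+.114*ux
q=proj(a,[[*P,.068],[*(P+.004*ux),.068]]);print('4mm ->',q[1]-q[0],q[0])
for (cx0,cy0,cx1,cy1) in((304,222,311,230),(303,221,312,228)):
    t=g[0][(cy0-o[1])*10:(cy1-o[1])*10,(cx0-o[0])*10:(cx1-o[0])*10]
    r=cv2.matchTemplate(g[1],t,cv2.TM_CCOEFF_NORMED);_,v,_,l=cv2.minMaxLoc(r);print(v,l[0]/10+o[0]-cx0,l[1]/10+o[1]-cy0)
```

```text
4mm -> [1.43769154 0.44526796] [303.3755472  228.47423991]
0.9253912568092346 1.6000000000000227 0.5
0.8735143542289734 1.5 0.4000000000000057
```

View pics/fork.png

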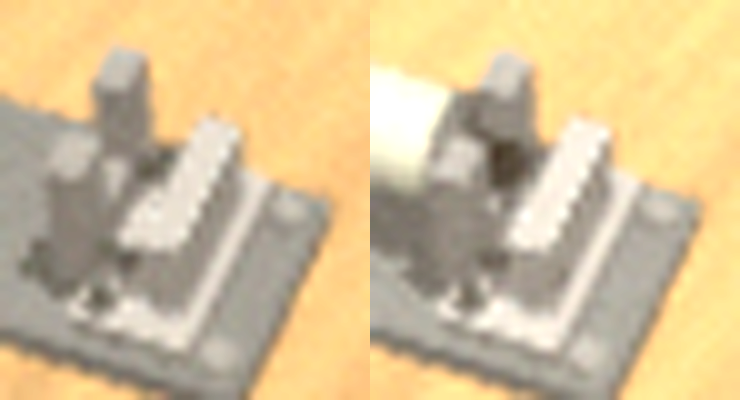

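The fork prong has moved 1.6 px, against 1.44 px expected for 4 mm, so the fork is on its stop. I nudge down a little to confirm seating, then release.

drive_tool([
  [0,0,0.5,0,0,0,25],
  [0,0,0,0,0,0,25],
  [0,0,0,0,0,0,25],
])

```text
time: 14.7
eef_pos: [0.5072, -0.1561, 0.0308]
orientation: [0.4, -3.113, 0.001]
contact_force: [-13.3, -3.1, 6.5]
gripper_width: 0.0283
```

```bash
python3 look.py
```

```text
t 14.7 pos [ 0.5072 -0.1561  0.0308] F [-13.3  -3.1   6.5] T [-0.68  2.61  0.02] w 0.0283
tool delta now [30.5 -0.3  0.6] in target frame [30.5 -0.3  0.5] turn [-0.0003 -0.0035 -0.0007]
Falong -13.67615774145364 lat 0.3809877034821061
```

drive_tool([
  [0,0,0,0,0,0,35],
  [0,0,0,0,0,0,45],
  [0,0,0,0,0,0,52],
  [0,0,0,0,0,0,52],
  [0,0,0,0,0,0,52],
])

```text
time: 15.12
eef_pos: [0.5097, -0.1557, 0.0308]
orientation: [-0.402, 3.115, -0.0]
contact_force: [-0.6, 0.5, -0.5]
gripper_width: 0.052
```

drive_tool([
  [0,0,-5,0,0,0,52],
  [0,0,-15,0,0,0,52],
  [0,0,-25,0,0,0,52],
  [0,0,-30,0,0,0,52],
  [0,0,-30,0,0,0,52],
  [20,10,-20,0,0,0,52],
  [30,20,0,0,0,0,52],
  [0,0,0,0,0,0,52],
])

```text
time: 15.78
eef_pos: [0.4473, -0.1367, 0.1558]
orientation: [0.402, -3.112, -0.004]
contact_force: [0.1, 0.5, 0.3]
gripper_width: 0.052
```

```bash
python3 look.py fin.png
python3 - <<'E'
from h import *
import pickle
a=pickle.load(open('s0.pkl','rb'))['scene'];b=snap('scene')
x0,y0,x1,y1=295,218,332,258
g=[cv2.resize(cv2.cvtColor(s['img'],cv2.COLOR_RGB2GRAY)[y0-6:y1+6,x0-6:x1+6],None,fx=10,fy=10,interpolation=cv2.INTER_CUBIC) for s in(a,b)]
o=(x0-6,y0-6)
for (cx0,cy0,cx1,cy1) in((304,222,311,230),(303,221,312,228)):
    t=g[0][(cy0-o[1])*10:(cy1-o[1])*10,(cx0-o[0])*10:(cx1-o[0])*10]
    r=cv2.matchTemplate(g[1],t,cv2.TM_CCOEFF_NORMED);_,v,_,l=cv2.minMaxLoc(r);print(v,l[0]/10+o[0]-cx0,l[1]/10+o[1]-cy0)
t=snap('top');save(np.clip(1.5*t['img'].astype(float),0,255).astype(np.uint8),'topfin.png')
E
```

```text
t 15.7833 pos [ 0.4473 -0.1367  0.1558] F [0.1 0.5 0.3] T [0.04 0.01 0.01] w 0.052
tool delta now [-22.9 -34.6 125.3] in target frame [-22.4 -34.2 125.5] turn [ 0.0031 -0.0037  0.0003]
Falong 0.25932164383507417 lat 0.4900712814909401
0.9285420775413513 1.5 0.5
0.8995047807693481 1.6000000000000227 -0.4000000000000057
```

View pics/fin.png

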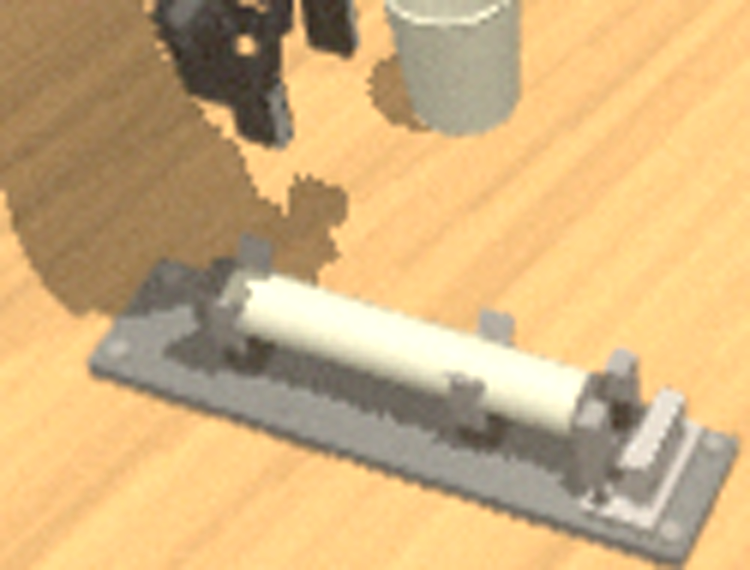

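View pics/topfin.png

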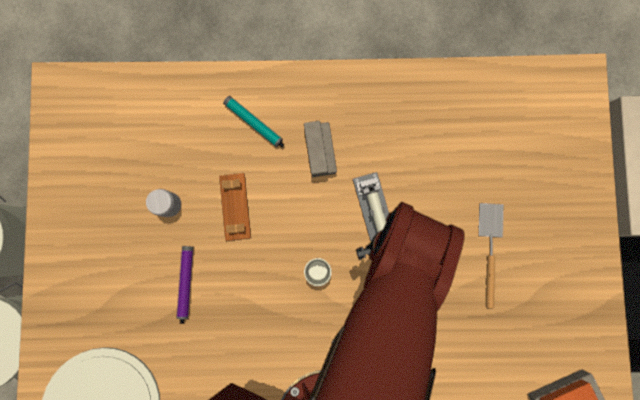

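The tube lies level in both clips, from (242,212) to (304,233), with the fork still back by 1.5 px. The bystanders have not moved and the robot is clear.

drive_tool([
  [0,0,0,0,0,0,52],
  [0,0,0,0,0,0,52],
  [0,0,0,0,0,0,52],
])

```text
time: 16.18
eef_pos: [0.4536, -0.1396, 0.1553]
orientation: [0.402, -3.116, -0.0]
contact_force: [0.7, 0.3, 0.1]
gripper_width: 0.052
```

```bash
python3 -c "
from h import *
print(ctrl.get_obs()['contact_force'],ctrl.hand_in())"
```

```text
the job is handed in; nothing more can be done
[0.74195484 0.34057881 0.12896   ] None
```

I took the white cartridge off its rest and snapped it down into both clips just short of the fork. I then regripped it 8 mm further back, slid it forward about 30 mm until the fork was on its stop, and let go. The job was handed in at about 16 s.

**Last checks:**
- **Seating:** I felt the clip floor at TCP z = 0.0302, against a predicted 0.0303. After release the tube looked level and low in both clips.
- **Fork:** the pushing force rose from about 6 N to 12–14 N with no further motion. The prong had moved about 1.6 px, against 1.44 px expected for 4 mm. After release it was still at 1.5–1.6 px. One of the two final image matches disagreed by about 1 px vertically, which I took as matching noise.
- **Forces:** pressing and sliding readings stayed at 15 N or below.
- **Surroundings:** nothing else on the bench looked moved in the last top view, and the robot was clear of everything.

**Disagreement:** the two cameras placed the cradle about 4–5 mm apart. I used their average and corrected it by comparing with the held tube and by feel.

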